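# Make up the observation tray for the ward round

### The arm

A 6-joint arm with a two-finger parallel gripper is mounted at the origin on the work surface. World frame = base frame: x ahead of the robot, y to its left, z up, the work surface at z = 0. Lengths are in m, angles in rad, forces in N, time in s.
With the tool pointing down it reaches from about 0.35 to 0.975 m from the base axis. Payload 4.9 kg.
Tool frame: the origin (TCP) lies at the very end of the fingers, on their centre line; the grasp point (between the pads) lies 19 mm behind it; z points along the fingers, y is the line along which they close (so a half turn about z gives the same grasp; the last joint's range is limited). The gripper opens to 85 mm and grips with 20 to 120 N. Pads are 22 mm wide; open, the fingers measure 114 mm over their backs; the gripper's body (76 mm by 85 mm) begins 54 mm behind the grasp point. The pads swing forward as they close: fully open they stand 13 mm farther back than shut.
Start: joints at [1.116, 0.053, 1.613, -0, 1.476, -0.119], TCP at [0.206, 0.59, 0.231] pointing down, gripper open.
Joint ranges: [-3.01, 3.01], [-1.01, 2.22], [0.06, 2.58], [-1.02, 4.17], [0.09, 2.62], [-3.14, 3.14]. Speed limits (rad/s): [2.57, 2.57, 3.14, 3.14, 3.14, 3.14].

### API

Orientations are given as a rotation vector (axis times angle).
In Python, from station import ctrl, imaging gives the robot as it stands.
- The arm moves only by the tool play_rows, never from a script. Its argument "series" is a list of rows, each a list of 3 entries, a list of its own where there are three numbers: the opening, from 0 (shut) to 1 (fully open), then the shift along the tool's x, y, z each as a share of 0.05 m, from -1 to 1, then the turn, a rotation vector about the tool's x, y, z each as a share of 8 degrees, from -1 to 1. In form: [[grip, [dx, dy, dz], [ax, ay, az]], ...]. A call has 1 to 8 rows; each row shifts and turns the commanded pose from where the row before left it, along the tool's axes as they then stand; what a row does not reach is not made up. A row lasts 1/8 s, in which the tool goes at most 62.5 mm and 10.7 degrees, less where a joint would pass 70% of its speed; a pose out of reach is approached as far as the arm can. A call with a number of a shift or a turn outside -1 to 1 is refused whole. A call with a gripper value outside its range is refused whole. The fingers move at their own pace and stop on an object; "force" is the grip in N (left out, the last holds). Time passes only in rows, so rows that do not move let the fingers close. It gives the time, the measured TCP pose, the force, the opening and the grip force at its end, in the units of the state.
- ctrl.get_obs(): the state, without advancing time (a new reading comes with each control period).
- imaging.get_image(name): name is "side" or "top"; returns a dict with "color" (420x560x3 uint8, blue, green, red), "fx", "fy", "cx", "cy" (pixels), "extrinsics" (4x4, takes a point from world to camera coordinates). Camera axes: x right, y down, z forward; pixel columns grow to the right and rows downward; lengths in m; the calibration is good to about 2 mm. A picture is of the moment at which its call begins. There is no depth.
- ctrl.finish_job(): hands the job in; it is judged then, once.
The state is a dict: "t": time; "q": joint angles; "dq": joint speeds; "effort": joint torques, N m; "tool_pos": TCP position; "tool_rot": TCP orientation; "contact_force": force on the tool from outside, world axes, zero at the start; "wrist_torque": the same for the moment, N m; "opening": finger opening in m; "grip_force": force on a finger pad.
Only numpy, scipy, OpenCV 4.12 (cv2) and the standard library are available. Lean on these libraries where they do the work, as an engineer would, in place of code of your own. Each camera call takes 0.05 s, during which the arm holds its last target. There are 200 camera calls.

### The job

Make up the observation tray for the ward round: put the blood-glucose meter in the broad dish, the ear thermometer in the long narrow dish, the fingertip pulse oximeter in the short dish and the test-strip vial upright in the round cup, each resting flat on the bottom, display or lid up. Set them down gently, without dropping or throwing any. Leave the pocket calculator and the pill bottle where they are: they belong to the desk.

Things in the scene. Friction and masses are not known exactly. Their poses are not given: they have to be found in the camera images.
- meter_center (a point): Blood-glucose meter, to go in the tray: rounded white box 100 x 52 x 26 mm high with a dark-framed display, one large and two small buttons, and a paper strip (20 mm, seen only) sticking out at one end. Lies on its back. The point is its centre, 13 mm above its underside; x along its 100 mm length (to the strip), z up. Grasp across the 52 mm width. 0.07 to 0.13 kg.
- thermometer_center (a point): Ear thermometer, to go in the tray: slim white body 90 x 36 x 32 mm high with a small display, and at one end a grey probe tapering to 10 mm; 120 mm long in all, lying display up. The point is the middle of the 120 mm, 16 mm above its underside; x towards the probe (body x = -60 to +30 mm, probe +30 to +60 mm), z up. Grasp across the 36 mm width at the point. 0.06 to 0.12 kg.
- oximeter_center (a point): Fingertip pulse oximeter, to go in the tray: short white clip of two shells with a dark gap between them and a dark display on top, 58 x 36 x 32 mm high. The point is its centre, 16 mm above its underside; x along its 58 mm length, z up. Grasp it across its 36 mm width; the shells do not open. 0.035 to 0.065 kg.
- vial_center (a point): Test-strip vial, to go in the tray: straight white tube, 30 mm diameter, with a flat grey flip lid a little WIDER than the tube (32 mm) that has a thumb tab; 50 mm high, standing on the black desk pad (3 mm thick) like all six loose things. The point is its centre, 25 mm above its underside; z up along the vial. 0.02 to 0.04 kg.
- pill_bottle_center (a point): Pill bottle, does NOT belong in the tray: larger than the vial, white, 40 mm diameter with a paper label, a sloping shoulder and a ribbed grey cap NARROWER (27 mm) than the body; 60 mm high, standing. The point is its centre, 30 mm above its underside; z up.
- calculator_center (a point): Pocket calculator, does NOT belong in the tray: thin slab 104 x 62 x 12 mm high with a strip display and twenty small dark keys. The point is its centre, 6 mm above its underside; x along its 104 mm length, z up.
- meter_dish: Dish for the glucose meter: the BROAD one of four blue dishes fixed side by side in a steel tray (tray rim 18 mm above the desk), in any order, centres 90 mm apart, long sides parallel. Inside 120 x 71 mm, walls 3 mm. Origin: centre of its underside, 4 mm above the desk; inner floor 3 mm above the origin, rim 12 mm above it; x along its 120 mm length, z up.
- thermometer_dish: Dish for the ear thermometer, the LONG NARROW blue dish: inside 140 x 55 mm, walls 3 mm. Origin: centre of its underside, 4 mm above the desk; inner floor 3 mm above the origin, rim 12 mm above it; x along its 140 mm length, z up.
- oximeter_dish: Dish for the pulse oximeter, the SHORT blue dish: inside 78 x 57 mm, walls 3 mm. Origin: centre of its underside, 4 mm above the desk; inner floor 3 mm above the origin, rim 12 mm above it; x along its 78 mm length, z up.
- vial_cup: Cup for the test-strip vial, the ROUND blue one: inside diameter 52 mm, wall 3 mm. Origin: centre of its underside, 4 mm above the desk; inner floor 3 mm above the origin, rim 18 mm above it; z up.
Things that resemble listed ones, but are neither listed nor needed, are in the scene too. Leave any orange or yellow look-alike of the part that bears meter_center alone.

How it is judged:
At the end, for the whole second after the job is handed in: Meter, thermometer, oximeter and vial each at rest in their own dish: centres within 15 mm horizontally, within 4 mm of the height of resting on its inner floor, upright within 0.1 rad, slower than 0.02 m/s. Calculator and pill bottle within 2 cm of where they started (horizontal distance between meter_center and meter_dish below 0.015 m and z of meter_center in the frame of meter_dish between 0.012 and 0.02 m and angle between each of meter_center, thermometer_center, oximeter_center, vial_center's own z axis and vertical below 0.1 rad and linear speed of each of meter, thermometer, oximeter, vial below 0.02 m/s and horizontal distance between thermometer_center and thermometer_dish below 0.015 m and z of thermometer_center in the frame of thermometer_dish between 0.015 and 0.023 m and horizontal distance between oximeter_center and oximeter_dish below 0.015 m and z of oximeter_center in the frame of oximeter_dish between 0.015 and 0.023 m and horizontal distance between vial_center and vial_cup below 0.015 m and z of vial_center in the frame of vial_cup between 0.024 and 0.032 m and distance of each of pill_bottle_center, calculator_center from where it was at the start of the episode below 0.02 m); the robot touches nothing.
It fails at once if one of the four things is dropped or thrown: out of the fingers it moves faster than 0.8 m/s (a free fall of more than 3 cm) ((linear speed of meter above 0.8 m/s and contact force between the fingers and meter below 0.05 N) or (linear speed of thermometer above 0.8 m/s and contact force between the fingers and thermometer below 0.05 N) or (linear speed of oximeter above 0.8 m/s and contact force between the fingers and oximeter below 0.05 N) or (linear speed of vial above 0.8 m/s and contact force between the fingers and vial below 0.05 N)).
It fails at once if the pill bottle is moved more than 2 cm or tipped (distance of pill_bottle_center from where it was at the start of the episode above 0.02 m or angle between pill_bottle_center's own z axis and vertical above 0.35 rad).
It fails at once if the calculator is moved more than 2 cm or tipped (distance of calculator_center from where it was at the start of the episode above 0.02 m or angle between calculator_center's own z axis and vertical above 0.35 rad).
It also fails if it takes over 112 s, if anything falls off the work surface, if the arm or the gripper's body presses on something with over 40 N, if the wrist force passes 120 N, or if a joint passes its speed limit or range.

## Working session

There is one attempt and no reset: what is moved stays moved. The work goes in short steps, Python scripts to look and compute and a tool call to move; the robot and the scene stay as the last step left them, time stands still between calls to the robot, and variables do not carry over. Pictures are saved under pics/ and viewed, at most 14 in all, crops included, and the job is handed in when it is done.

Besides the shell and the picture viewer there is one more tool, called after "Call:" by a JSON object that holds its "method" and its "body", one argument or row to a line. play_rows: Moves the arm, as the interface text tells. Shift numbers are shares of 0.05 m and turn numbers shares of 8 degrees, none past 1 either way. Its arguments: {"type":"object","properties":{"series":{"type":"array"},"force":{"type":"number"}},"required":["series"]}

```bash
mkdir -p pics
python3 - <<'E'
from station import ctrl, imaging
import cv2,numpy as np,pickle
d={}
for n in("top","side"):
    m=imaging.get_image(n); d[n]=m; cv2.imwrite(f"pics/{n}0.png",m["color"]); print(n,m["fx"],m["cx"],m["cy"],np.round(m["extrinsics"],3).tolist())
pickle.dump(d,open("im0.pkl","wb"))
print(ctrl.get_obs())
E
```

```text
top 481.3177607633971 283.1349220879372 212.5523954373509 [[-0.016, -1.0, -0.003, -0.081], [-0.994, 0.016, -0.11, 0.467], [0.11, 0.001, -0.994, 1.405], [0.0, 0.0, 0.0, 1.0]]
side 460.49923098182 278.0183251522616 209.5034758732812 [[0.986, -0.163, 0.023, -0.444], [-0.063, -0.5, -0.864, 0.03], [0.152, 0.851, -0.503, 1.315], [0.0, 0.0, 0.0, 1.0]]
{'t': 0.1, 'q': array([ 1.11597760e+00,  5.33225470e-02,  1.61408803e+00,  2.32471749e-05,
        1.47600182e+00, -1.18992572e-01]), 'dq': array([-4.65061346e-04,  4.15221317e-05, -2.82847276e-03,  2.17292701e-03,
       -2.20796260e-03, -1.02341712e-03]), 'effort': array([-2.37777049e-04, -3.94907141e+01, -3.71359885e+01, -1.39284912e-04,
        4.03576589e-03, -3.53799055e-05]), 'tool_pos': array([0.2057212 , 0.58960732, 0.23020731]), 'tool_rot': array([-5.24952598e-01, -3.09687697e+00,  2.73084392e-03]), 'contact_force': array([ 0.12487024,  1.1116733 , -0.45152437]), 'wrist_torque': array([0.01517116, 0.0171803 , 0.0025171 ]), 'grip_force': 0.0, 'opening': 0.08554994247198658}
```

View pics/top0.png

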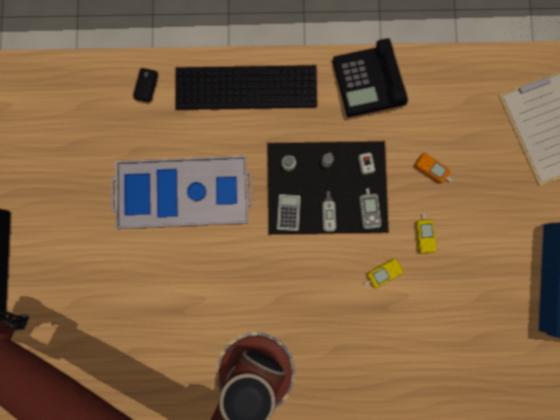

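View pics/side0.png

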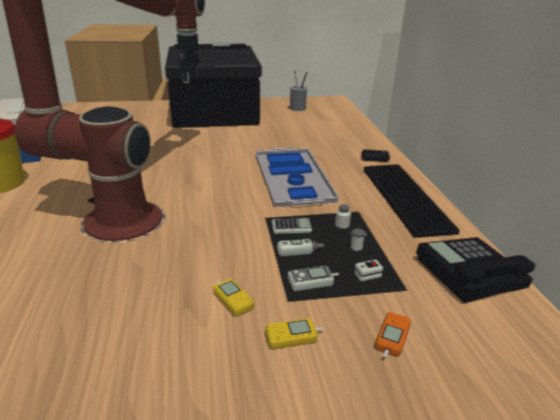

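```bash
cat > h.py <<'E'
import numpy as np,cv2
def ray(m,uv,z):
    E=np.array(m["extrinsics"]);R,t=E[:3,:3],E[:3,3];C=-R.T@t
    d=R.T@np.array([(uv[0]-m["cx"])/m["fx"],(uv[1]-m["cy"])/m["fy"],1.])
    return (C+d*(z-C[2])/d[2])[:2]
def rects(m,mask,off,z,amin=40):
    k=4; big=cv2.resize(mask.astype(np.float32),None,fx=k,fy=k,interpolation=cv2.INTER_CUBIC)>.5
    cs,_=cv2.findContours(big.astype(np.uint8),cv2.RETR_EXTERNAL,cv2.CHAIN_APPROX_NONE)
    out=[]
    for c in cs:
        if cv2.contourArea(c)<amin*k*k: continue
        px=(c[:,0]+.5)/k-.5+np.array(off)
        w=np.array([ray(m,p,z) for p in px],np.float32)
        (cx,cy),(a,b),ang=cv2.minAreaRect(w)
        th=ang if a>=b else ang+90
        th=(th+90)%180-90
        out.append((px.mean(0).round(1).tolist(),np.round([cx,cy,max(a,b),min(a,b)],4).tolist(),round(th,1)))
    return sorted(out,key=lambda o:o[0])
E
python3 - <<'E'
import pickle
from h import *
d=pickle.load(open("im0.pkl","rb"));m=d["top"];I=m["color"].astype(int)
a=cv2.resize(m["color"][140:238,265:392],None,fx=4,fy=4,interpolation=cv2.INTER_CUBIC)
b=cv2.resize(d["side"]["color"][200:300,260:400],None,fx=4,fy=4,interpolation=cv2.INTER_CUBIC)[:190]
b=cv2.resize(d["side"]["color"][200:300,265:395],None,fx=2,fy=2,interpolation=cv2.INTER_CUBIC)
c=np.zeros((600,560,3),np.uint8);c[:392,:508]=a;c[395:595,:260]=b;cv2.imwrite("pics/crop.png",c)
blue=(I[...,0]-I[...,2]>60);blue[:, :100]=0;blue[:,250:]=0
for r in rects(m,blue,(0,0),.014): print("dish",r)
sub=I[143:233,270:385];g=sub.max(2)>85
for r in rects(m,g,(270,143),.018,20): print("item",r)
blk=(I.max(2)<45);blk[:140]=0;blk[240:]=0;blk[:,:255]=0;blk[:,400:]=0
for r in rects(m,blk,(0,0),.003,500): print("pad",r)
E
```

```text
dish ([136.7, 193.9], [0.5313, 0.3509, 0.1244, 0.0744], 1.1)
dish ([166.6, 192.8], [0.5336, 0.2615, 0.144, 0.0577], 2.1)
dish ([196.1, 191.1], [0.5368, 0.1731, 0.0513, 0.0505], 0.1)
dish ([225.9, 190.1], [0.5384, 0.0827, 0.0818, 0.0567], -0.3)
item ([288.3, 212.1], [0.4683, -0.1043, 0.1088, 0.0664], -4.4)
item ([288.6, 162.2], [0.6187, -0.1071, 0.0423, 0.0416], -1.0)
item ([327.8, 158.4], [0.6289, -0.2268, 0.0301, 0.0266], -1.0)
item ([328.9, 215.5], [0.4572, -0.2252, 0.0925, 0.0381], -1.4)
item ([366.6, 162.8], [0.6141, -0.3428, 0.0637, 0.0422], 10.5)
item ([370.0, 208.7], [0.4772, -0.348, 0.122, 0.0542], 4.9)
pad ([327.0, 191.3], [0.5443, -0.2224, 0.3572, 0.2775], 90.0)
```

View pics/crop.png

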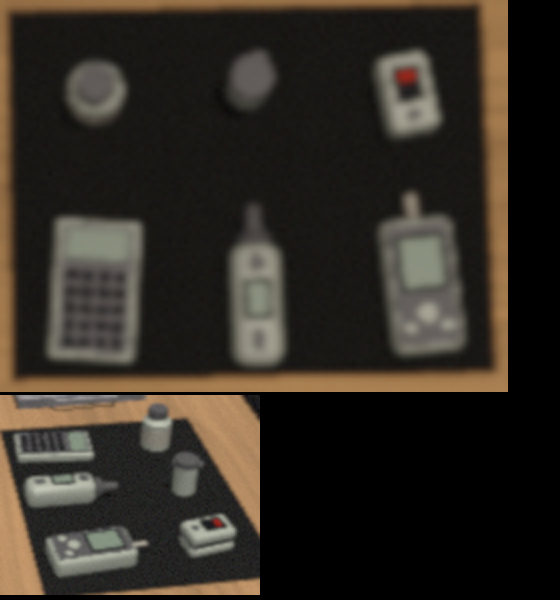

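The enlarged crop settles both doubtful pairs:

- **Vial or pill bottle:** (289,162) has a narrow cap and a sloping shoulder, so it is the pill bottle. (327,160) has a lid wider than its tube, so it is the vial.
- **Meter or look-alikes:** (371,210) is the white meter with its strip end up. The orange and yellow ones at (433,167), (427,236) and (385,273) are the look-alikes.

The oximeter is at (367,163), the thermometer at (329,212) and the calculator at (288,212). The dishes from left to right are broad, long narrow, cup and short.

```bash
cat > plan.py <<'E'
import sys,numpy as np
from scipy.spatial.transform import Rotation as R
from station import ctrl
def R_of(y): c,s=np.cos(y),np.sin(y); return R.from_matrix(np.array([[-c,-s,0],[-s,c,0],[0,0,-1]]))
# args: x y z yawdeg -> turn shares (first), then shift shares in the turned axes
x,y,z,w=map(float,sys.argv[1:5]); o=ctrl.get_obs()
r0=R.from_rotvec(o["tool_rot"]); r1=R_of(np.radians(w))
print("t",round(o["t"],2),"pos",o["tool_pos"].round(4),"turn",np.round(np.degrees((r0.inv()*r1).as_rotvec())/8,2),
 "shift",np.round(r1.inv().apply(np.array([x,y,z])-o["tool_pos"])/.05,2),"cf",o["contact_force"].round(1),"open",round(o["opening"],4))
E
python3 plan.py .472 -.2255 .15 -1.4
python3 - <<'E'
import pickle
from h import *
d=pickle.load(open("im0.pkl","rb"));m=d["top"];I=m["color"].astype(int)
g=(I[143:190,310:345].max(2)>70)
for z in(.05,.03):print(rects(m,g,(310,143),z,20))
sub=(I[180:233,350:385].max(2)>85).astype(np.uint8)
big=cv2.resize(sub*255,None,fx=4,fy=4,interpolation=cv2.INTER_CUBIC);big=cv2.morphologyEx(big,cv2.MORPH_OPEN,np.ones((29,29)))
small=cv2.resize(big,(35,53),interpolation=cv2.INTER_AREA)/255.
print("meter",rects(m,small,(350,180),.016))
s=d["side"];J=s["color"].astype(int)[225:255,345:375]
for z in(.05,.028):print("vial side",rects(s,J.max(2)>75,(345,225),z,20))
E
```

```text
t 0.1 pos [0.2057 0.5896 0.2302] turn [-0.01 -0.   -2.23] shift [ -5.72 -16.17   1.6 ] cf [ 0.1  1.1 -0.5] open 0.0855
[([327.5, 158.6], [0.6218, -0.2223, 0.0355, 0.0288], -1.4)]
[([327.5, 158.6], [0.6263, -0.2242, 0.036, 0.0293], -1.4)]
meter [([370.2, 210.9], [0.4675, -0.3492, 0.102, 0.054], 4.7)]
vial side [([357.8, 238.3], [0.6126, -0.253, 0.1033, 0.034], 68.0), ([371.6, 230.0], [0.6557, -0.2195, 0.0677, 0.023], 70.3)]
vial side [([357.8, 238.3], [0.6253, -0.2217, 0.1068, 0.0352], 68.0), ([371.6, 230.0], [0.6698, -0.187, 0.07, 0.0238], 70.3)]
```

Call:
{"method": "play_rows", "body": {
  "series": [
    [1,[0,0,0],[0,0,-0.74]],
    [1,[0,0,0],[0,0,-0.74]],
    [1,[0,0,0],[0,0,-0.75]],
    [1,[-0.34,-0.9,0],[0,0,0]],
    [1,[-0.34,-0.95,0],[0,0,0]],
    [1,[-0.34,-0.95,0],[0,0,0]],
    [1,[-0.34,-0.95,0],[0,0,0]],
    [1,[-0.34,-0.95,0],[0,0,0]]
  ]
}}

```text
t: 1.1
tool_pos: [0.2852, 0.3514, 0.2308]
tool_rot: [-0.038, -3.141, 0.001]
contact_force: [0.8, -0.1, 0.6]
opening: 0.0855
grip_force: 0.0
```

Call:
{"method": "play_rows", "body": {
  "series": [
    [1,[-0.34,-0.95,0],[0,0,0]],
    [1,[-0.34,-0.95,0],[0,0,0]],
    [1,[-0.34,-0.95,0],[0,0,0]],
    [1,[-0.34,-0.95,0],[0,0,0]],
    [1,[-0.34,-0.95,0],[0,0,0]],
    [1,[-0.34,-0.95,0.3],[0,0,0]],
    [1,[-0.34,-0.95,0.4],[0,0,0]],
    [1,[-0.34,-0.95,0.4],[0,0,0]]
  ]
}}

```text
t: 2.1
tool_pos: [0.412, -0.0318, 0.1756]
tool_rot: [0.039, 3.141, 0.0]
contact_force: [0.8, 0.8, 0.0]
opening: 0.0854
grip_force: 0.0
```

Call:
{"method": "play_rows", "body": {
  "series": [
    [1,[-0.34,-0.95,0.5],[0,0,0]],
    [1,[-0.34,-0.95,0],[0,0,0]],
    [1,[-0.34,-0.95,0],[0,0,0]],
    [1,[-0.34,-0.95,0],[0,0,0]],
    [1,[0,0,0],[0,0,0]],
    [1,[0,0,0],[0,0,0]]
  ]
}}

```text
t: 2.85
tool_pos: [0.4747, -0.2213, 0.1506]
tool_rot: [-0.039, -3.14, -0.002]
contact_force: [0.3, 0.3, 0.4]
opening: 0.0854
grip_force: 0.0
```

```bash
python3 plan.py .471 -.2255 .013 -1.4
```

```text
t 2.85 pos [ 0.4747 -0.2213  0.1506] turn [ 0.01 -0.01 -0.  ] shift [ 0.07 -0.09  2.75] cf [0.3 0.3 0.4] open 0.0854
```

Call:
{"method": "play_rows", "body": {
  "series": [
    [1,[0.07,-0.09,0.75],[0,0,0]],
    [1,[0,0,0.8],[0,0,0]],
    [1,[0,0,0.7],[0,0,0]],
    [1,[0,0,0.35],[0,0,0]],
    [1,[0,0,0.15],[0,0,0]],
    [1,[0,0,0],[0,0,0]],
    [0.3,[0,0,0],[0,0,0]],
    [0.3,[0,0,0],[0,0,0]]
  ],
  "force": 30
}}

```text
t: 3.85
tool_pos: [0.4724, -0.2267, 0.015]
tool_rot: [0.038, 3.14, -0.002]
contact_force: [0.0, -0.1, -0.2]
opening: 0.0517
grip_force: 0.0
```

Call:
{"method": "play_rows", "body": {
  "series": [
    [0,[0,0,0],[0,0,0]],
    [0,[0,0,0],[0,0,0]],
    [0,[0,0,0],[0,0,0]],
    [0,[0,0,0],[0,0,0]],
    [0,[0,0,0],[0,0,0]],
    [0,[0,0,0],[0,0,0]]
  ]
}}

```text
t: 4.6
tool_pos: [0.4722, -0.2266, 0.0146]
tool_rot: [0.038, 3.14, -0.001]
contact_force: [-0.5, 0.2, 6.4]
opening: 0.0353
grip_force: 31.5
```

Call:
{"method": "play_rows", "body": {
  "series": [
    [0,[0,0,-0.4],[0,0,0]],
    [0,[0,0,-0.8],[0,0,0]],
    [0,[0,0,-0.8],[0,0,0]],
    [0,[0,0,0],[0,0,-0.36]],
    [0,[0,0,0],[0,0,0]]
  ]
}}

```text
t: 5.22
tool_pos: [0.4712, -0.2259, 0.1133]
tool_rot: [0.04, -3.141, -0.001]
contact_force: [0.1, 0.7, -1.7]
opening: 0.0353
grip_force: 30.8
```

```bash
python3 plan.py .5336 .2615 .0186 1.5
python3 - <<'E'
from station import imaging
import cv2
a=imaging.get_image("top")["color"][130:250,260:400];b=imaging.get_image("side")["color"][150:310,220:420]
cv2.imwrite("pics/lift1.png",cv2.vconcat([cv2.resize(a,(400,343)),cv2.resize(b,(400,240))]))
E
```

```text
t 5.22 pos [ 0.4712 -0.2259  0.1133] turn [ 0.   -0.   -0.01] shift [-1.5   9.71  1.89] cf [ 0.1  0.7 -1.7] open 0.0353
```

View pics/lift1.png

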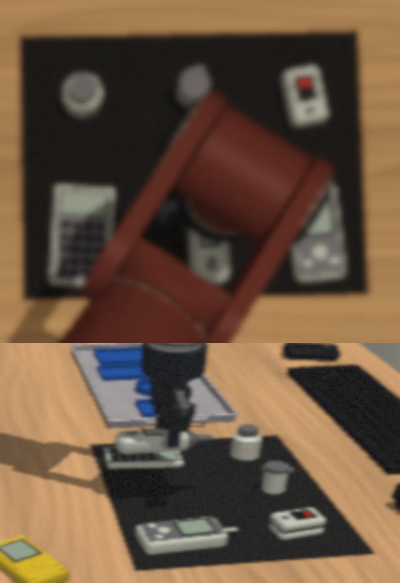

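The thermometer is held level and off the pad, seen near (145,445) in the composite; nothing else has moved. Next I carry it to the long dish.

Call:
{"method": "play_rows", "body": {
  "series": [
    [0,[-0.1,0.5,0],[0,0,0]],
    [0,[-0.15,0.9,0],[0,0,0]],
    [0,[-0.15,0.95,0],[0,0,0]],
    [0,[-0.15,0.95,0],[0,0,0]],
    [0,[-0.15,0.95,0],[0,0,0]],
    [0,[-0.15,0.95,0],[0,0,0]],
    [0,[-0.15,0.95,0],[0,0,0]],
    [0,[-0.15,0.95,0],[0,0,0]]
  ]
}}

```text
t: 6.32
tool_pos: [0.5191, 0.1317, 0.1125]
tool_rot: [0.04, -3.139, 0.001]
contact_force: [0.6, -0.6, -1.3]
opening: 0.0354
grip_force: 30.7
```

Call:
{"method": "play_rows", "body": {
  "series": [
    [0,[-0.15,0.95,0],[0,0,0]],
    [0,[-0.15,0.95,0.2],[0,0,0]],
    [0,[-0.15,0.71,0.4],[0,0,0]],
    [0,[0,0,0.4],[0,0,0]],
    [0,[0,0,0],[0,0,0]],
    [0,[0,0,0],[0,0,0]]
  ]
}}

```text
t: 7.08
tool_pos: [0.539, 0.2602, 0.0637]
tool_rot: [0.038, -3.141, 0.001]
contact_force: [0.7, -0.4, -0.9]
opening: 0.0352
grip_force: 30.8
```

```bash
python3 plan.py .5336 .2615 .0186 1.5
python3 - <<'E'
from station import imaging
import cv2
b=imaging.get_image("side")["color"][100:220,220:360]
cv2.imwrite("pics/pre1.png",cv2.resize(b,None,fx=4,fy=4,interpolation=2))
E
```

```text
t 7.08 pos [0.539  0.2602 0.0637] turn [-0.   -0.   -0.01] shift [0.11 0.03 0.9 ] cf [ 0.7 -0.4 -0.9] open 0.0352
```

View pics/pre1.png

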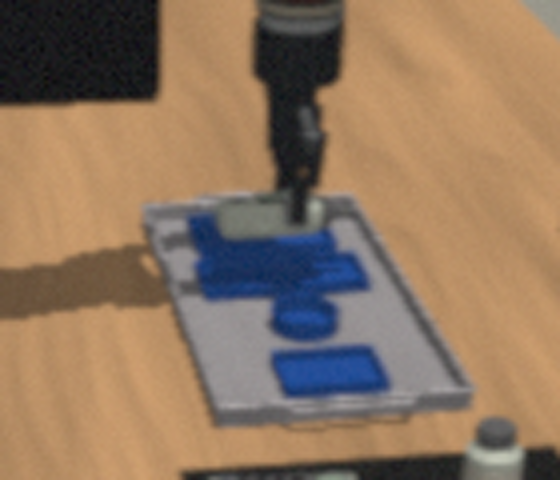

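The thermometer hangs about 45 mm above the floor over the long dish at crop (270,215). The parallax makes it look shifted over the broad dish. Lowering it now.

Call:
{"method": "play_rows", "body": {
  "series": [
    [0,[0.11,0.03,0.3],[0,0,0]],
    [0,[0,0,0.3],[0,0,0]],
    [0,[0,0,0.15],[0,0,0]],
    [0,[0,0,0.1],[0,0,0]],
    [0,[0,0,0],[0,0,0]],
    [0,[0,0,0],[0,0,0]]
  ]
}}

```text
t: 7.88
tool_pos: [0.5339, 0.2628, 0.0218]
tool_rot: [-0.041, 3.141, 0.0]
contact_force: [-0.1, 0.3, -0.2]
opening: 0.0354
grip_force: 30.8
```

Call:
{"method": "play_rows", "body": {
  "series": [
    [0,[0,0,0.05],[0,0,0]],
    [0,[0,0,0.03],[0,0,0]],
    [0,[0,0,0],[0,0,0]],
    [0,[0,0,0],[0,0,0]]
  ]
}}

```text
t: 8.38
tool_pos: [0.534, 0.2628, 0.0187]
tool_rot: [-0.041, 3.141, 0.0]
contact_force: [-1.7, -0.9, 5.3]
opening: 0.0354
grip_force: 31.5
```

Call:
{"method": "play_rows", "body": {
  "series": [
    [0.5,[0,0,0],[0,0,0]],
    [0.6,[0,0,0],[0,0,0]],
    [0.7,[0,0,0],[0,0,0]],
    [0.7,[0,0,-0.3],[0,0,0]],
    [0.7,[0,0,-0.8],[0,0,0]],
    [1,[0,0,-0.9],[0,0,-0.4]],
    [1,[0,0,0],[0,0,0]],
    [1,[0,0,0],[0,0,0]]
  ]
}}

```text
t: 9.38
tool_pos: [0.5334, 0.2626, 0.1177]
tool_rot: [-0.128, 3.139, 0.0]
contact_force: [-0.5, 0.3, 0.7]
opening: 0.0856
grip_force: 0.0
```

```bash
python3 plan.py .4675 -.3492 .009 4.7
```

```text
t 9.38 pos [0.5334 0.2626 0.1177] turn [ 0.  0. -0.] shift [  2.32 -12.09   2.17] cf [-0.5  0.3  0.7] open 0.0856
```

13 rows of −0.93 in y and 0.178 in x.

Call:
{"method": "play_rows", "body": {
  "series": [
    [1,[0.1,-0.6,0],[0,0,0]],
    [1,[0.18,-0.95,0],[0,0,0]],
    [1,[0.18,-0.95,0],[0,0,0]],
    [1,[0.18,-0.95,0],[0,0,0]],
    [1,[0.18,-0.95,0],[0,0,0]],
    [1,[0.18,-0.95,0],[0,0,0]],
    [1,[0.18,-0.95,0],[0,0,0]],
    [1,[0.18,-0.95,0],[0,0,0]]
  ]
}}

```text
t: 10.38
tool_pos: [0.4937, -0.1053, 0.1155]
tool_rot: [0.128, -3.136, -0.002]
contact_force: [0.6, -0.4, -0.8]
opening: 0.0855
grip_force: 0.0
```

Call:
{"method": "play_rows", "body": {
  "series": [
    [1,[0.18,-0.95,0],[0,0,0]],
    [1,[0.18,-0.95,0],[0,0,0]],
    [1,[0.18,-0.95,0],[0,0,0]],
    [1,[0.24,-0.95,0],[0,0,0]],
    [1,[0.18,-0.95,0],[0,0,0]],
    [1,[0,-0.1,0],[0,0,0]],
    [1,[0,0,0],[0,0,0]],
    [1,[0,0,0],[0,0,0]]
  ]
}}

```text
t: 11.38
tool_pos: [0.4671, -0.3483, 0.1164]
tool_rot: [0.13, -3.138, -0.002]
contact_force: [-0.2, 0.2, 0.9]
opening: 0.0851
grip_force: 0.0
```

```bash
python3 plan.py .4675 -.3492 .009 4.7
python3 - <<'E'
from station import imaging
import pickle
from h import *
m=imaging.get_image("top");I=m["color"].astype(int)
g=(I.min(2)>95)&(I.max(2)-I.min(2)<45);g[:, :155]=0;g[:,182:]=0;g[:165]=0;g[222:]=0
print(rects(m,g,(0,0),.022,20))
cv2.imwrite("pics/th.png",cv2.resize(m["color"][150:240,110:255],None,fx=4,fy=4,interpolation=2))
E
```

```text
t 11.38 pos [ 0.4671 -0.3483  0.1164] turn [ 0.01 -0.01  0.01] shift [-0.01 -0.02  2.15] cf [-0.2  0.2  0.9] open 0.0851
[([168.0, 193.0], [0.5314, 0.2557, 0.1737, 0.0807], 0.4)]
```

View pics/th.png

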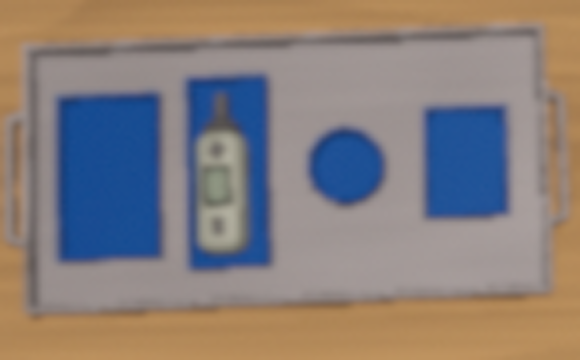

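The thermometer lies centred in the long dish, with its body at crop (222,190). It is within a few mm once parallax is allowed for. Next is the meter.

Call:
{"method": "play_rows", "body": {
  "series": [
    [1,[0,0,0.7],[0,0,0]],
    [1,[0,0,0.7],[0,0,0]],
    [1,[0,0,0.45],[0,0,0]],
    [1,[0,0,0.2],[0,0,0]],
    [1,[0,0,0.1],[0,0,0]],
    [1,[0,0,0],[0,0,0]],
    [0.5,[0,0,0],[0,0,0]],
    [0.5,[0,0,0],[0,0,0]]
  ],
  "force": 35
}}

```text
t: 12.42
tool_pos: [0.4677, -0.3503, 0.0107]
tool_rot: [-0.128, 3.138, -0.002]
contact_force: [-0.2, -0.0, 8.0]
opening: 0.0515
grip_force: 8.3
```

Call:
{"method": "play_rows", "body": {
  "series": [
    [0,[0,0,0],[0,0,0]],
    [0,[0,0,0],[0,0,0]],
    [0,[0,0,0],[0,0,0]],
    [0,[0,0,0],[0,0,0]],
    [0,[0,0,0],[0,0,0]]
  ]
}}

```text
t: 13.05
tool_pos: [0.4678, -0.3504, 0.0108]
tool_rot: [-0.128, 3.138, -0.002]
contact_force: [0.0, 0.8, 5.4]
opening: 0.0509
grip_force: 38.7
```

Call:
{"method": "play_rows", "body": {
  "series": [
    [0,[0,0,-0.3],[0,0,0]],
    [0,[0,0,-0.8],[0,0,0]],
    [0,[0,0,-0.9],[0,0,0.4]],
    [0,[0,0,0],[0,0,0]],
    [0,[0,0,0],[0,0,0]]
  ]
}}

```text
t: 13.68
tool_pos: [0.4667, -0.3493, 0.1092]
tool_rot: [0.041, -3.14, -0.001]
contact_force: [-0.8, 0.3, -0.7]
opening: 0.0512
grip_force: 38.0
```

```bash
python3 plan.py .5313 .3509 .015 1.5
python3 - <<'E'
from station import imaging
import cv2
b=imaging.get_image("side")["color"][200:320,240:420]
cv2.imwrite("pics/l2.png",cv2.resize(b,None,fx=3,fy=3,interpolation=2))
E
```

```text
t 13.68 pos [ 0.4667 -0.3493  0.1092] turn [ 0.01 -0.01 -0.  ] shift [-1.66 13.97  1.88] cf [-0.8  0.3 -0.7] open 0.0512
```

View pics/l2.png

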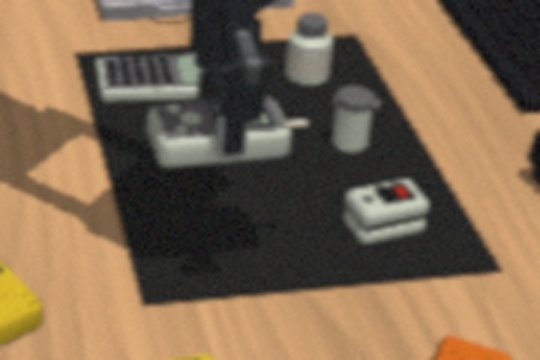

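The meter at crop (220,135) is held level, with its strip pointing forward. Carrying it to the broad dish.

Call:
{"method": "play_rows", "body": {
  "series": [
    [0,[-0.1,0.6,0],[0,0,0]],
    [0,[-0.11,0.95,0],[0,0,0]],
    [0,[-0.11,0.95,0],[0,0,0]],
    [0,[-0.11,0.95,0],[0,0,0]],
    [0,[-0.11,0.95,0],[0,0,0]],
    [0,[-0.11,0.95,0],[0,0,0]],
    [0,[-0.11,0.95,0],[0,0,0]],
    [0,[-0.11,0.95,0],[0,0,0]]
  ]
}}

```text
t: 14.72
tool_pos: [0.4998, 0.0154, 0.1076]
tool_rot: [0.041, -3.138, -0.001]
contact_force: [0.5, 0.1, -0.5]
opening: 0.0508
grip_force: 38.0
```

Call:
{"method": "play_rows", "body": {
  "series": [
    [0,[-0.11,0.95,0],[0,0,0]],
    [0,[-0.11,0.95,0],[0,0,0]],
    [0,[-0.11,0.95,0],[0,0,0]],
    [0,[-0.11,0.95,0],[0,0,0]],
    [0,[-0.12,0.95,0],[0,0,0]],
    [0,[-0.11,0.95,0],[0,0,0]],
    [0,[-0.11,0.95,0],[0,0,0]],
    [0,[0,0.07,0],[0,0,0]]
  ]
}}

```text
t: 15.72
tool_pos: [0.5301, 0.3525, 0.1073]
tool_rot: [0.046, -3.138, 0.002]
contact_force: [0.1, -0.5, -1.9]
opening: 0.0509
grip_force: 38.0
```

Call:
{"method": "play_rows", "body": {
  "series": [
    [0,[0,0,0.4],[0,0,0]],
    [0,[0,0,0.5],[0,0,0]],
    [0,[0,0,0],[0,0,0]],
    [0,[0,0,0],[0,0,0]]
  ]
}}

```text
t: 16.23
tool_pos: [0.5315, 0.3495, 0.0643]
tool_rot: [0.039, -3.14, 0.001]
contact_force: [-0.2, 0.5, -0.9]
opening: 0.0512
grip_force: 37.9
```

```bash
python3 plan.py .5313 .3509 .015 1.5
```

```text
t 16.23 pos [0.5315 0.3495 0.0643] turn [-0.   -0.01 -0.01] shift [0.   0.03 0.99] cf [-0.2  0.5 -0.9] open 0.0512
```

Call:
{"method": "play_rows", "body": {
  "series": [
    [0,[0,0.03,0.4],[0,0,0]],
    [0,[0,0,0.3],[0,0,0]],
    [0,[0,0,0.15],[0,0,0]],
    [0,[0,0,0.05],[0,0,0]],
    [0,[0,0,0.05],[0,0,0]],
    [0,[0,0,0],[0,0,0]],
    [0,[0,0,0],[0,0,0]]
  ]
}}

```text
t: 17.1
tool_pos: [0.5319, 0.3522, 0.0178]
tool_rot: [-0.041, 3.141, 0.001]
contact_force: [0.5, 0.0, -0.3]
opening: 0.0513
grip_force: 38.0
```

Call:
{"method": "play_rows", "body": {
  "series": [
    [0,[0,0,0.04],[0,0,0]],
    [0,[0,0,0.03],[0,0,0]],
    [0,[0,0,0],[0,0,0]],
    [0,[0,0,0],[0,0,0]]
  ]
}}

```text
t: 17.6
tool_pos: [0.5319, 0.3522, 0.0149]
tool_rot: [-0.041, 3.141, 0.0]
contact_force: [-1.4, -1.7, 6.5]
opening: 0.0513
grip_force: 38.7
```

Call:
{"method": "play_rows", "body": {
  "series": [
    [0.65,[0,0,0],[0,0,0]],
    [0.75,[0,0,0],[0,0,0]],
    [0.75,[0,0,0],[0,0,0]],
    [0.75,[0,0,-0.3],[0,0,0]],
    [0.75,[0,0,-0.8],[0,0,0]],
    [1,[0,0,-0.9],[0,0,-0.56]],
    [1,[0,0,0],[0,0,-0.56]],
    [1,[0,0,0],[0,0,0]]
  ]
}}

```text
t: 18.6
tool_pos: [0.5322, 0.3524, 0.1156]
tool_rot: [-0.284, 3.126, 0.001]
contact_force: [0.3, -0.5, 0.2]
opening: 0.0849
grip_force: 0.0
```

```bash
python3 plan.py .6141 -.3428 .012 10.5
```

```text
t 18.6 pos [0.5322 0.3524 0.1156] turn [ 0.01  0.02 -0.01] shift [  0.92 -13.97   2.07] cf [ 0.3 -0.5  0.2] open 0.0849
```

Call:
{"method": "play_rows", "body": {
  "series": [
    [1,[0.06,-0.6,0],[0,0,0]],
    [1,[0.06,-0.95,0],[0,0,0]],
    [1,[0.06,-0.95,0],[0,0,0]],
    [1,[0.06,-0.95,0],[0,0,0]],
    [1,[0.06,-0.95,0],[0,0,0]],
    [1,[0.06,-0.95,0],[0,0,0]],
    [1,[0.06,-0.95,0],[0,0,0]],
    [1,[0.06,-0.95,0],[0,0,0]]
  ]
}}

```text
t: 19.6
tool_pos: [0.5731, -0.0102, 0.1132]
tool_rot: [0.283, -3.128, -0.001]
contact_force: [-0.6, 0.7, 0.3]
opening: 0.0853
grip_force: 0.0
```

Call:
{"method": "play_rows", "body": {
  "series": [
    [1,[0.06,-0.95,0],[0,0,0]],
    [1,[0.06,-0.95,0],[0,0,0]],
    [1,[0.06,-0.95,0],[0,0,0]],
    [1,[0.06,-0.95,0],[0,0,0]],
    [1,[0.06,-0.95,0],[0,0,0]],
    [1,[0.06,-0.95,0],[0,0,0]],
    [1,[0.06,-0.95,0],[0,0,0]],
    [1,[0,-0.07,0],[0,0,0]]
  ]
}}

```text
t: 20.6
tool_pos: [0.6132, -0.3459, 0.113]
tool_rot: [0.278, -3.128, -0.0]
contact_force: [0.5, 0.6, 0.5]
opening: 0.0853
grip_force: 0.0
```

Call:
{"method": "play_rows", "body": {
  "series": [
    [1,[0,0,0.4],[0,0,0]],
    [1,[0,0,0.4],[0,0,0]],
    [1,[0,0,0],[0,0,0]],
    [1,[0,0,0],[0,0,0]]
  ]
}}

```text
t: 21.1
tool_pos: [0.6139, -0.3421, 0.0734]
tool_rot: [0.287, -3.128, -0.001]
contact_force: [0.8, 0.5, 0.9]
opening: 0.0857
grip_force: 0.0
```

```bash
python3 plan.py .6141 -.3428 .013 10.5
python3 - <<'E'
from station import imaging
import cv2
a=imaging.get_image("top")["color"][130:250,110:400]; b=imaging.get_image("side")["color"][200:300,280:430]
a=cv2.resize(a,(700,290),interpolation=2);b=cv2.resize(b,(435,290),interpolation=2)
cv2.imwrite("pics/p3.png",cv2.vconcat([a,cv2.copyMakeBorder(b,0,0,0,265,0)]))
E
```

```text
t 21.1 pos [ 0.6139 -0.3421  0.0734] turn [ 0. -0. -0.] shift [-0.   -0.01  1.21] cf [0.8 0.5 0.9] open 0.0857
```

View pics/p3.png

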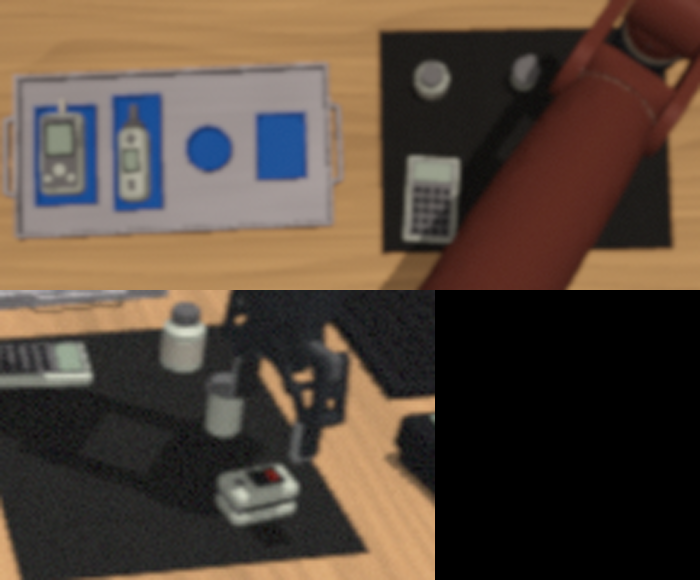

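The meter and thermometer sit in their dishes at crop (62,150) and (133,155). The open fingers straddle the oximeter at (257,495).

Call:
{"method": "play_rows", "body": {
  "series": [
    [1,[0,0,0.5],[0,0,0]],
    [1,[0,0,0.4],[0,0,0]],
    [1,[0,0,0.2],[0,0,0]],
    [1,[0,0,0.1],[0,0,0]],
    [1,[0,0,0],[0,0,0]],
    [0.5,[0,0,0],[0,0,0]],
    [0.4,[0,0,0],[0,0,0]],
    [0.3,[0,0,0],[0,0,0]]
  ],
  "force": 25
}}

```text
t: 22.2
tool_pos: [0.6143, -0.3433, 0.0146]
tool_rot: [-0.286, 3.128, -0.001]
contact_force: [-0.1, 0.8, 0.3]
opening: 0.0352
grip_force: 25.2
```

Call:
{"method": "play_rows", "body": {
  "series": [
    [0,[0,0,0],[0,0,0]],
    [0,[0,0,0],[0,0,0]],
    [0,[0,0,0],[0,0,0]],
    [0,[0,0,0],[0,0,0]],
    [0,[0,0,0],[0,0,0]]
  ]
}}

```text
t: 22.82
tool_pos: [0.6143, -0.3433, 0.0144]
tool_rot: [-0.286, 3.128, -0.001]
contact_force: [-0.6, 0.2, 5.3]
opening: 0.0355
grip_force: 25.7
```

Call:
{"method": "play_rows", "body": {
  "series": [
    [0,[0,0,-0.3],[0,0,0]],
    [0,[0,0,-0.8],[0,0,0]],
    [0,[0,0,-0.9],[0,0,0.56]],
    [0,[0,0,-0.3],[0,0,0.56]],
    [0,[0,0,0],[0,0,0]]
  ]
}}

```text
t: 23.45
tool_pos: [0.6146, -0.3435, 0.131]
tool_rot: [-0.042, 3.139, -0.003]
contact_force: [-0.1, -0.2, -1.4]
opening: 0.0354
grip_force: 25.2
```

```bash
python3 plan.py .5384 .0827 .018 1.5
python3 - <<'E'
from station import imaging
import cv2
b=imaging.get_image("side")["color"][180:300,280:430]
cv2.imwrite("pics/l3.png",cv2.resize(b,None,fx=3,fy=3,interpolation=2))
E
```

```text
t 23.45 pos [ 0.6146 -0.3435  0.131 ] turn [-0.01  0.02  0.  ] shift [1.3  8.56 2.26] cf [-0.1 -0.2 -1.4] open 0.0354
```

View pics/l3.png

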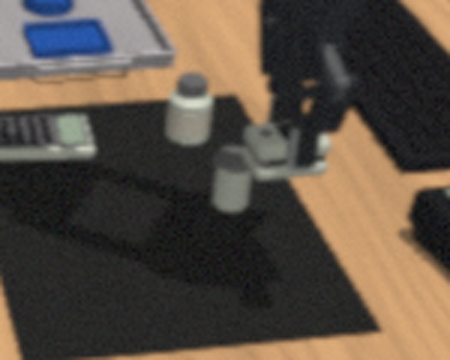

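The oximeter is held level at crop (285,150). Carrying it to the short dish.

Call:
{"method": "play_rows", "body": {
  "series": [
    [0,[0.1,0.6,0],[0,0,0]],
    [0,[0.15,0.95,0],[0,0,0]],
    [0,[0.15,0.95,0],[0,0,0]],
    [0,[0.15,0.95,0],[0,0,0]],
    [0,[0.15,0.95,0],[0,0,0]],
    [0,[0.15,0.95,0],[0,0,0]],
    [0,[0.15,0.95,0],[0,0,0]],
    [0,[0.15,0.95,0],[0,0,0]]
  ]
}}

```text
t: 24.5
tool_pos: [0.5451, 0.0195, 0.1266]
tool_rot: [0.042, -3.138, -0.001]
contact_force: [-0.2, 0.2, -0.1]
opening: 0.0353
grip_force: 25.3
```

Call:
{"method": "play_rows", "body": {
  "series": [
    [0,[0.15,0.95,0],[0,0,0]],
    [0,[0,0.36,0.3],[0,0,0]],
    [0,[0,0,0.6],[0,0,0]],
    [0,[0,0,0.4],[0,0,0]],
    [0,[0,0,0],[0,0,0]],
    [0,[0,0,0],[0,0,0]]
  ]
}}

```text
t: 25.25
tool_pos: [0.5384, 0.0826, 0.0642]
tool_rot: [-0.039, 3.141, -0.0]
contact_force: [0.5, -0.2, 0.3]
opening: 0.0352
grip_force: 25.3
```

```bash
python3 plan.py .5384 .0827 .0184 1.5
```

```text
t 25.25 pos [0.5384 0.0826 0.0642] turn [-0.    0.   -0.01] shift [0.   0.   0.92] cf [ 0.5 -0.2  0.3] open 0.0352
```

Call:
{"method": "play_rows", "body": {
  "series": [
    [0,[0,0,0.35],[0,0,0]],
    [0,[0,0,0.3],[0,0,0]],
    [0,[0,0,0.12],[0,0,0]],
    [0,[0,0,0.05],[0,0,0]],
    [0,[0,0,0.05],[0,0,0]],
    [0,[0,0,0.03],[0,0,0]],
    [0,[0,0,0],[0,0,0]],
    [0,[0,0,0],[0,0,0]]
  ]
}}

```text
t: 26.25
tool_pos: [0.5381, 0.0832, 0.0191]
tool_rot: [-0.041, 3.141, -0.0]
contact_force: [0.4, -0.3, -0.2]
opening: 0.0357
grip_force: 25.3
```

Call:
{"method": "play_rows", "body": {
  "series": [
    [0,[0,0,0.03],[0,0,0]],
    [0,[0,0,0],[0,0,0]],
    [0,[0,0,0],[0,0,0]]
  ]
}}

```text
t: 26.62
tool_pos: [0.5383, 0.0832, 0.0184]
tool_rot: [-0.041, 3.141, -0.0]
contact_force: [-2.7, -0.5, 4.7]
opening: 0.0356
grip_force: 26.0
```

Call:
{"method": "play_rows", "body": {
  "series": [
    [0.5,[0,0,0],[0,0,0]],
    [0.6,[0,0,0],[0,0,0]],
    [0.7,[0,0,0],[0,0,0]],
    [0.7,[0,0,-0.3],[0,0,0]],
    [0.7,[0,0,-0.9],[0,0,0]],
    [1,[0,0,-0.9],[0,0,0]],
    [1,[0,0,-0.4],[0,0,0]],
    [1,[0,0,0],[0,0,0]]
  ]
}}

```text
t: 27.62
tool_pos: [0.539, 0.0832, 0.1442]
tool_rot: [-0.041, 3.138, -0.0]
contact_force: [0.4, -0.6, -1.2]
opening: 0.0852
grip_force: 0.0
```

```bash
python3 plan.py .622 -.222 .025 1.5
```

```text
t 27.62 pos [0.539  0.0832 0.1442] turn [-0.    0.03 -0.  ] shift [-1.5  -6.14  2.38] cf [ 0.4 -0.6 -1.2] open 0.0852
```

Call:
{"method": "play_rows", "body": {
  "series": [
    [1,[-0.2,-0.6,0],[0,0,0]],
    [1,[-0.22,-0.92,0],[0,0,0]],
    [1,[-0.22,-0.92,0],[0,0,0]],
    [1,[-0.22,-0.92,0],[0,0,0]],
    [1,[-0.22,-0.92,0],[0,0,0]],
    [1,[-0.22,-0.92,0],[0,0,0]],
    [1,[-0.2,-0.94,0],[0,0,0]],
    [1,[0,0,0],[0,0,0]]
  ]
}}

```text
t: 28.62
tool_pos: [0.6196, -0.2242, 0.139]
tool_rot: [0.034, -3.137, -0.002]
contact_force: [0.4, 0.9, 0.0]
opening: 0.0855
grip_force: 0.0
```

Call:
{"method": "play_rows", "body": {
  "series": [
    [1,[0,0,0.5],[0,0,0]],
    [1,[0,0,0.4],[0,0,0]],
    [1,[0,0,0],[0,0,0]],
    [1,[0,0,0],[0,0,0]]
  ]
}}

```text
t: 29.12
tool_pos: [0.6209, -0.2213, 0.0974]
tool_rot: [0.042, -3.141, -0.0]
contact_force: [0.4, -0.7, -0.8]
opening: 0.0857
grip_force: 0.0
```

```bash
python3 plan.py .622 -.222 .025 1.5;  python3 - <<'E'
from station import imaging
import cv2
a=imaging.get_image("top")["color"][130:250,110:400]; b=imaging.get_image("side")["color"][180:280,290:440]
a=cv2.resize(a,(700,290),interpolation=2);b=cv2.resize(b,(435,290),interpolation=2)
cv2.imwrite("pics/p4.png",cv2.vconcat([a,cv2.copyMakeBorder(b,0,0,0,265,0)]))
E
```

```text
t 29.12 pos [ 0.6209 -0.2213  0.0974] turn [ 0. -0.  0.] shift [-0.02 -0.01  1.45] cf [ 0.4 -0.7 -0.8] open 0.0857
```

View pics/p4.png

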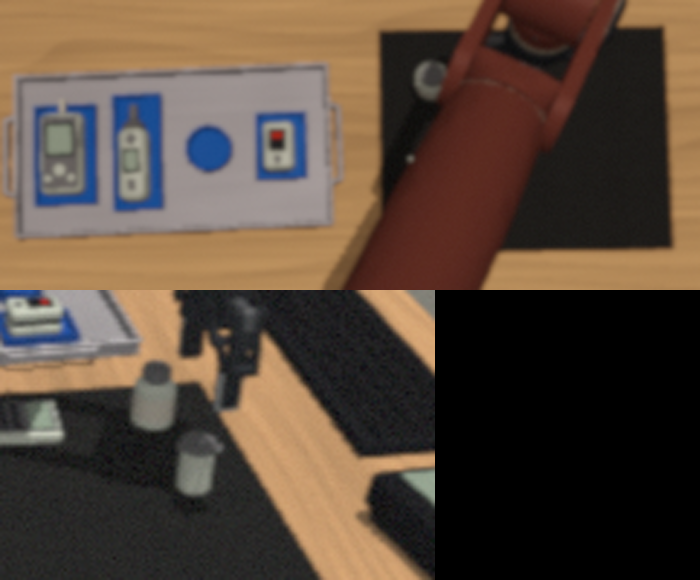

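The oximeter sits in the short dish at (281,146). The fingers are over the vial at (196,463), clear of the pill bottle at (153,397).

Call:
{"method": "play_rows", "body": {
  "series": [
    [1,[-0.02,0,0.6],[0,0,0]],
    [1,[0,0,0.5],[0,0,0]],
    [1,[0,0,0.25],[0,0,0]],
    [1,[0,0,0.1],[0,0,0]],
    [1,[0,0,0],[0,0,0]],
    [0.5,[0,0,0],[0,0,0]],
    [0.4,[0,0,0],[0,0,0]],
    [0.35,[0,0,0],[0,0,0]]
  ],
  "force": 22
}}

```text
t: 30.22
tool_pos: [0.6221, -0.222, 0.0253]
tool_rot: [-0.041, 3.141, -0.001]
contact_force: [-0.3, -0.5, -0.8]
opening: 0.032
grip_force: 0.2
```

Call:
{"method": "play_rows", "body": {
  "series": [
    [0.2,[0,0,0],[0,0,0]],
    [0.2,[0,0,0],[0,0,0]],
    [0,[0,0,0],[0,0,0]],
    [0,[0,0,0],[0,0,0]],
    [0,[0,0,0],[0,0,0]]
  ]
}}

```text
t: 30.85
tool_pos: [0.6221, -0.2219, 0.0253]
tool_rot: [-0.041, 3.141, -0.0]
contact_force: [-0.9, 0.0, 4.3]
opening: 0.0306
grip_force: 21.8
```

Call:
{"method": "play_rows", "body": {
  "series": [
    [0,[0,0,-0.3],[0,0,0]],
    [0,[0,0,-0.8],[0,0,0]],
    [0,[0,0,-0.9],[0,0,0]],
    [0,[0,0,0],[0,0,0]],
    [0,[0,0,0],[0,0,0]]
  ]
}}

```text
t: 31.48
tool_pos: [0.6213, -0.2216, 0.1244]
tool_rot: [0.041, -3.141, -0.001]
contact_force: [-0.6, -0.7, -0.6]
opening: 0.0312
grip_force: 21.9
```

```bash
python3 plan.py .5368 .172 .029 1.5;  python3 - <<'E'
from station import imaging
import cv2
b=imaging.get_image("side")["color"][160:280,290:440]
cv2.imwrite("pics/l4.png",cv2.resize(b,None,fx=4,fy=4,interpolation=2))
E
```

```text
t 31.48 pos [ 0.6213 -0.2216  0.1244] turn [ 0.   -0.01 -0.  ] shift [1.48 7.91 1.91] cf [-0.6 -0.7 -0.6] open 0.0312
```

View pics/l4.png

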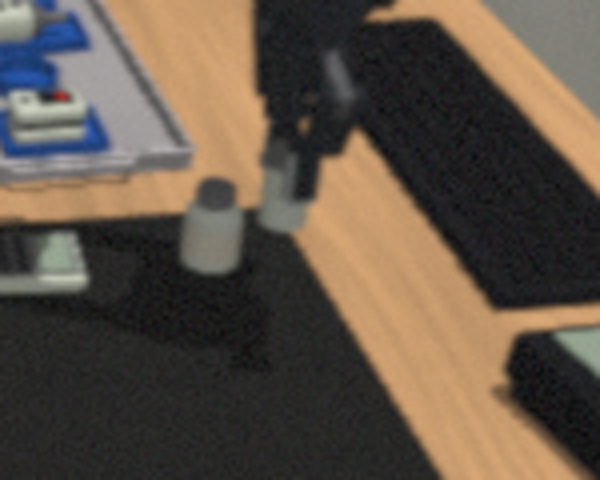

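The vial is held upright at crop (285,205), with its bottom about 40 mm above the top of the pill bottle. Carrying it to the cup.

Call:
{"method": "play_rows", "body": {
  "series": [
    [0,[0.12,0.6,0],[0,0,0]],
    [0,[0.18,0.95,0],[0,0,0]],
    [0,[0.18,0.95,0],[0,0,0]],
    [0,[0.18,0.95,0],[0,0,0]],
    [0,[0.18,0.95,0],[0,0,0]],
    [0,[0.18,0.95,0],[0,0,0]],
    [0,[0.18,0.95,0],[0,0,0]],
    [0,[0.18,0.95,0],[0,0,0]]
  ]
}}

```text
t: 32.52
tool_pos: [0.5415, 0.1401, 0.1226]
tool_rot: [0.04, -3.138, 0.001]
contact_force: [0.4, 0.1, -0.5]
opening: 0.0307
grip_force: 21.9
```

Call:
{"method": "play_rows", "body": {
  "series": [
    [0,[0.1,0.66,0],[0,0,0]],
    [0,[0,0,0.3],[0,0,0]],
    [0,[0,0,0.6],[0,0,0]],
    [0,[0,0,0.2],[0,0,0]],
    [0,[0,0,0],[0,0,0]],
    [0,[0,0,0],[0,0,0]]
  ]
}}

```text
t: 33.28
tool_pos: [0.5383, 0.1713, 0.0705]
tool_rot: [-0.04, 3.14, 0.0]
contact_force: [1.2, 0.4, 0.8]
opening: 0.031
grip_force: 22.0
```

```bash
python3 plan.py .5368 .172 .0293 1.5;  python3 - <<'E'
from station import imaging
import cv2
b=imaging.get_image("side")["color"][110:220,240:360]
cv2.imwrite("pics/p5.png",cv2.resize(b,None,fx=5,fy=5,interpolation=2))
E
```

```text
t 33.27 pos [0.5383 0.1713 0.0705] turn [ 0.    0.01 -0.01] shift [0.03 0.01 0.82] cf [1.2 0.4 0.8] open 0.031
```

View pics/p5.png

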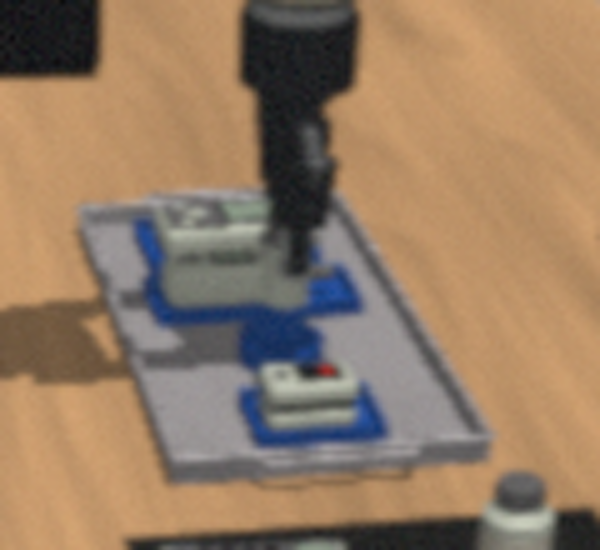

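The vial hangs over the cup at crop (285,290), with the cup at (280,335). Lowering it.

Call:
{"method": "play_rows", "body": {
  "series": [
    [0,[0.03,0,0.3],[0,0,0]],
    [0,[0,0,0.25],[0,0,0]],
    [0,[0,0,0.12],[0,0,0]],
    [0,[0,0,0.05],[0,0,0]],
    [0,[0,0,0.05],[0,0,0]],
    [0,[0,0,0.03],[0,0,0]],
    [0,[0,0,0],[0,0,0]],
    [0,[0,0,0],[0,0,0]]
  ]
}}

```text
t: 34.33
tool_pos: [0.5363, 0.1717, 0.0301]
tool_rot: [-0.041, 3.141, 0.0]
contact_force: [-0.5, -0.2, -0.0]
opening: 0.0309
grip_force: 22.0
```

Call:
{"method": "play_rows", "body": {
  "series": [
    [0,[0,0,0.03],[0,0,0]],
    [0,[0,0,0],[0,0,0]],
    [0,[0,0,0],[0,0,0]]
  ]
}}

```text
t: 34.7
tool_pos: [0.5369, 0.1717, 0.0293]
tool_rot: [-0.041, 3.14, 0.0]
contact_force: [-0.4, -0.3, 6.5]
opening: 0.0308
grip_force: 22.2
```

Call:
{"method": "play_rows", "body": {
  "series": [
    [0.4,[0,0,0],[0,0,0]],
    [0.5,[0,0,0],[0,0,0]],
    [0.65,[0,0,0],[0,0,0]],
    [0.65,[0,0,0],[0,0,0]],
    [0.65,[0,0,-0.3],[0,0,0]],
    [0.65,[0,0,-0.9],[0,0,0]],
    [0.65,[0,0,-0.95],[0,0,0]],
    [0.65,[0,0,-0.9],[0,0,0]]
  ]
}}

```text
t: 35.7
tool_pos: [0.5363, 0.1717, 0.1838]
tool_rot: [-0.041, 3.139, 0.0]
contact_force: [0.4, -0.8, 0.8]
opening: 0.0555
grip_force: 0.0
```

Call:
{"method": "play_rows", "body": {
  "series": [
    [0.65,[0.3,-0.9,0],[0,0,0]],
    [0.65,[0.3,-0.95,0],[0,0,0]],
    [0.65,[0.3,-0.95,0],[0,0,0]],
    [0.65,[0.3,-0.95,0],[0,0,0]],
    [0.65,[0.3,-0.95,0],[0,0,0]],
    [0.65,[0.3,-0.95,0],[0,0,0]],
    [0.65,[0.3,-0.95,0],[0,0,0]],
    [0.65,[0.3,-0.95,0],[0,0,0]]
  ]
}}

```text
t: 36.7
tool_pos: [0.4255, -0.2105, 0.1823]
tool_rot: [-0.04, 3.139, -0.002]
contact_force: [0.3, -0.2, -0.1]
opening: 0.0554
grip_force: 0.0
```

Call:
{"method": "play_rows", "body": {
  "series": [
    [0.65,[0,0,0],[0,0,0]],
    [0.65,[0,0,0],[0,0,0]]
  ]
}}

```text
t: 36.95
tool_pos: [0.4261, -0.2087, 0.1815]
tool_rot: [-0.04, 3.14, -0.0]
contact_force: [0.6, -0.3, -0.9]
opening: 0.0555
grip_force: 0.0
```

Run:
```python
from station import imaging
import cv2
a=imaging.get_image("top")["color"][135:245,110:400]; b=imaging.get_image("side")["color"][130:230,240:390]
a=cv2.resize(a,(700,266),interpolation=2);b=cv2.resize(b,(480,320),interpolation=2)
cv2.imwrite("pics/fin.png",cv2.vconcat([a,cv2.copyMakeBorder(b,0,0,0,220,0)]))
```

```text
(no output)
```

View pics/fin.png

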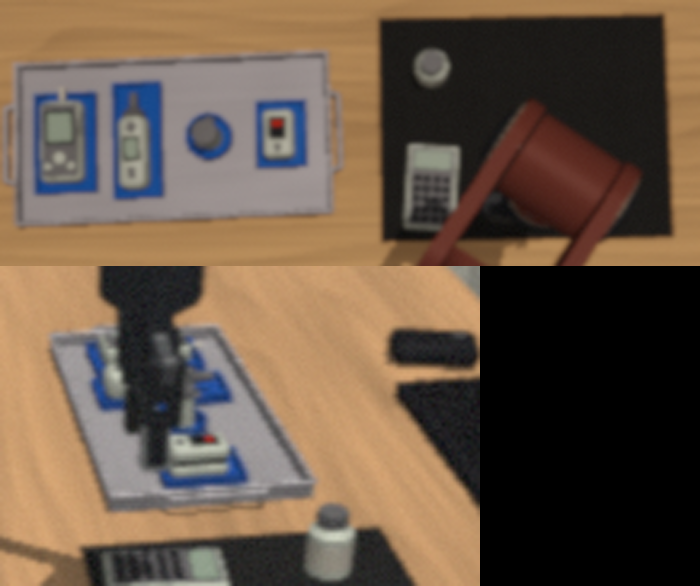

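All four things sit in their dishes: meter (62,142), thermometer (132,145), vial (206,132) and oximeter (279,134). The pill bottle and calculator have not moved. Handing in.

```bash
python3 -c "
from station import ctrl
print(ctrl.finish_job())"
```

```text
the job is handed in; nothing more can be done
None
```

The job is handed in at about 37 s of the 112 s allowed: the last picture shows all four things in their own dishes and the pill bottle and calculator where they started, but the hand-in returned no verdict.

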